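Try the folding stay of the colour chest

TASK

The folding stay on the blue-lidded colour chest has just been refitted; try it out. Raise the lid by its steel bar until the stay locks straight, and let go completely so that the lid stands up by itself; then press the stay's red thumb pin down to break the knee, so that the lid sinks fully shut again. Do not shift the listed white goblet in front of the chest.

Things in the scene. Friction and masses are not known exactly. Their poses are not given: they have to be found in the camera images.
- case: Blue-lidded oak colour chest, 180 deep (x), 220 wide (y), 110 mm high, fixed, with a folding brass stay outside its right wall. The chest with a terracotta lid and no stay is not to be used. Origin: centre of the underside, on the table; x from front to back, y to its left, z up. The 10 mm lid is hinged along y at x = 90, z = 110 mm and opens backwards.
- bar (a point): Centre of the lid's lifting bar: round steel, 10 mm thick, along y, free for 98 mm between its supports. Lid shut: x = -115, z = 146 mm in the chest's frame, just ahead of the lid's front edge. At lid angle a: x = 90 - 205 cos a + 36 sin a, z = 110 + 205 sin a + 36 cos a (mm). Lifted slowly it takes under 10 N.
- thumb_pin (a point): Red thumb pin on the stay's knee, 16 mm round, along y; the point lies on its axis, 45 mm outside the right wall, clear to press (pin from 14 to 65 mm out). In the chest's frame: lid shut x = -81, y = -155, z = 44 mm; stay locked x = -21, z = 123 mm. It swings on a 50 mm link about x = -60, z = 90 mm: pressed straight down it drifts up to 10 mm to the back.
- case_lid (a joint): Angle of the blue lid, rad: 0 shut, grows as its front edge rises, 1.31 (75 degrees) with the stay straight, which stops it there. The hinge is damped: with the stay unlocked and nothing holding it, the lid sinks shut by itself in some 2 to 4 s.
- case_knee (a joint): Angle of the stay's knee, rad: 0 folded (lid shut), 2.62 straight, 2.74 locked past straight. A light spring pulls it straight: a lid let go within 0.08 rad of 1.31 rises and locks by itself in about 1 s. To break it press the thumb pin straight down 40 to 50 mm (under 8 N); let go after less, it may spring back; after that the lid sinks and the pin goes on down and forward.
- goblet_center (a point): Bystander to leave alone: the white unglazed goblet, 62 mm across and 112 mm tall, standing on the table before the left part of the blue-lidded chest. The point is on its axis, 56 mm above the table; z is its axis. Other goblets stand at the far edge.

How it is judged:
By the outcome, as a careful person would: the job done as asked, in the order asked, and still so for the second after the job is handed in, with the robot touching nothing.
It also fails if it takes over 51 s, if anything falls off the work surface, if the arm or the gripper's body presses on something with over 40 N, if the wrist force passes 120 N, or if a joint passes its speed limit or range.

ROBOT

A 6-joint arm with a two-finger parallel gripper is mounted at the origin on the work surface. World frame = base frame: x ahead of the robot, y to its left, z up, the work surface at z = 0. Lengths are in m, angles in degrees, forces in N, time in s.
With the tool pointing down it reaches from about 0.3 to 0.75 m from the base axis. Payload 8.5 kg.
Tool frame: the origin (TCP) lies between the finger pads; the fingertips stand 17 mm ahead of it and the grasp point (between the pads) lies 2 mm behind it; z points along the fingers, y is the direction in which the jaws open and shut (so a half turn about z gives the same grasp; the last joint's range is limited). The gripper opens to 85 mm and grips with 20 to 120 N. Pads are 22 mm wide; open, the fingers measure 114 mm over their backs; the gripper's body (76 mm by 85 mm) begins 54 mm behind the grasp point. The pads swing forward as they close: fully open they stand 13 mm farther back than shut.
Start: joints at [-80.862, 21.807, 74.336, -0, 83.858, -12.336], TCP at [0.201, -0.512, 0.248] pointing down, gripper open.
Joint ranges: [-178.18, 178.18], [-50.72, 133.34], [12.68, 142.11], [-81.47, 261.47], [9.98, 163.14], [-165.26, 165.26]. Speed limits (degrees/s): [136.94, 136.94, 180, 180, 180, 180].

INTERFACE

Orientations are given as a 3x3 rotation matrix whose columns are the frame's x, y, z axes.
In Python, from rig import readout, eyes, env gives the robot as it stands.
- The arm moves only by the tool arm_command, never from a script. Its argument "rows" is text: rows parted by semicolons, each of 7 numbers parted by spaces: the closure, from 0 (fully open) to 1 (shut), then the shift along the tool's x, y, z in mm, then the turn, a rotation vector about the tool's x, y, z in degrees. In form: grip dx dy dz rx ry rz; .... A call has 1 to 5 rows; each row shifts and turns the commanded pose from where the row before left it, along the tool's axes as they then stand; what a row does not reach is not made up. A row lasts 1/12 s, in which the tool goes at most 41.7 mm and 7.16 degrees, less where a joint would pass 70% of its speed; a pose out of reach is approached as far as the arm can. A call with a gripper value outside its range is refused whole. The fingers move at their own pace and stop on an object; "squeeze" is the grip in N (left out, the last holds). Time passes only in rows, so rows that do not move let the fingers close. It gives the time, the measured TCP pose, the force and the opening at its end, in the units of the state.
- readout.observe(): the state, without advancing time (a new reading comes with each control period).
- eyes.get_image(name): name is "scene" or "side" or "wrist"; returns the picture (384x512x3 uint8, red, green, blue); there is no depth.
- eyes.camera_model(name): a dict with "mtx" (3x3 intrinsics, pixels), "view" (4x4, takes a point from world to camera coordinates). Camera axes: x right, y up, looking along -z (the intrinsics and any distortion apply to the point x, -y, -z); pixel columns grow to the right and rows downward; lengths in m; the calibration is good to about 2 mm. A picture is of the moment at which its call begins: read the wrist's pose just before it. camera_model takes no time and is no camera call; for the wrist camera it gives the pose at the moment of the call.
- env.close_job(): hands the job in, once; it reports no verdict.
The state is a dict: "time_s": time; "q": joint angles; "qvel": joint speeds; "joint_efforts": joint torques, N m; "position": TCP position; "tool_rot": TCP orientation; "ft_force": force on the tool from outside, world axes, zero at the start; "wrist_torque": the same for the moment, N m; "grip_width": finger opening in m.
Only numpy, scipy, OpenCV 4.12 (cv2) and the standard library are available. Lean on these libraries where they do the work, as an engineer would, in place of code of your own. Each camera call takes 0.05 s, during which the arm holds its last target. There are 200 camera calls.

## Working session

There is one attempt and no reset: what is moved stays moved. The work goes in short steps, Python scripts to look and compute and a tool call to move; the robot and the scene stay as the last step left them, time stands still between calls to the robot, and variables do not carry over. Pictures are saved under pics/ and viewed, about 8 in all and at most 12, crops included, and the job is handed in when it is done.

Besides the shell and the picture viewer there is one more tool, called after "Call:" as name(argument=value, ...) on one line, values as JSON. arm_command: Moves the arm, as the interface text tells. Its arguments: {"type":"object","properties":{"rows":{"type":"string"},"squeeze":{"type":"number"}},"required":["rows"]}

```bash
ls; mkdir -p pics; python3 - <<'E'
from rig import readout, eyes
import cv2,numpy as np
o=readout.observe();print(o)
for n in("scene","side"):
    cv2.imwrite(f"pics/{n}0.png",eyes.get_image(n)[:,:,::-1]);m=eyes.camera_model(n);print(n,m)
E
```

```text
pics
{'time_s': 0.0, 'q': array([-8.08611749e+01,  2.18388539e+01,  7.43872019e+01,  1.85518927e-04,
        8.38579116e+01, -1.23363306e+01]), 'qvel': array([ 0.03411433, -0.02047649,  0.14269394,  0.00083535,  0.02593327,
        0.02885887]), 'joint_efforts': array([ 1.02635237e-03, -4.48460484e+01, -2.31281161e+01, -1.17710979e-04,
        4.70177358e-03,  6.29835043e-06]), 'position': array([ 0.20130066, -0.51152887,  0.24771737]), 'tool_rot': array([[ 9.30576565e-01,  3.66097261e-01, -2.29583806e-04],
       [ 3.66097196e-01, -9.30575493e-01,  1.44741578e-03],
       [ 3.16249890e-04, -1.43098119e-03, -9.99998926e-01]]), 'ft_force': array([ 0.06715551, -0.30778335, -0.72039707]), 'wrist_torque': array([0.08187206, 0.00097196, 0.044928  ]), 'grip_width': 0.08552030581514297}
scene {'mtx': array([[437.56371784,   0.        , 256.26730143],
       [  0.        , 437.56371784, 189.9858564 ],
       [  0.        ,   0.        ,   1.        ]]), 'view': array([[-0.71420897,  0.69984627,  0.01098899,  0.35579265],
       [-0.5448083 , -0.56570871,  0.61899723,  0.19573572],
       [ 0.43941947,  0.43610648,  0.78531629, -1.48018445],
       [ 0.        ,  0.        ,  0.        ,  1.        ]])}
side {'mtx': array([[384.22221471,   0.        , 255.50164754],
       [  0.        , 384.22221471, 195.10909684],
       [  0.        ,   0.        ,   1.        ]]), 'view': array([[-0.90881607, -0.41719251,  0.00193812,  0.4499713 ],
       [ 0.3180649 , -0.68985435,  0.65033507, -0.23779487],
       [-0.2699779 ,  0.59165141,  0.75964501, -0.7038834 ],
       [ 0.        ,  0.        ,  0.        ,  1.        ]])}
```

View pics/scene0.png

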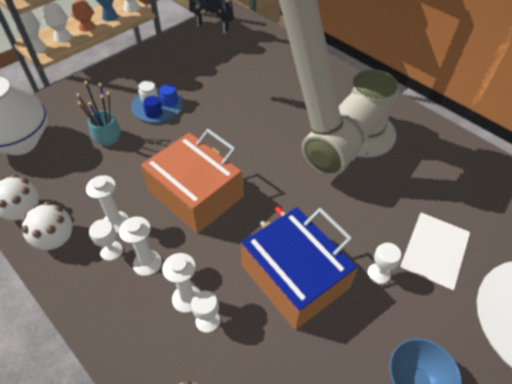

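View pics/side0.png

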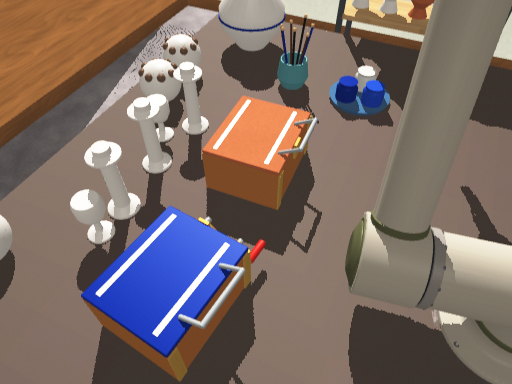

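The blue chest has its bar facing the robot: in the scene view the lid corners are about (243,250), (298,211), (355,265) and (300,318). The red pin is at (279,211) and the goblet at (383,263). Next I fit the pose.

```bash
cat > h.py <<'E'
import numpy as np,cv2
from rig import readout,eyes
def proj(m,P):
    P=np.atleast_2d(P);c=P@m["view"][:3,:3].T+m["view"][:3,3]
    c=c*[1,-1,-1];u=c@m["mtx"].T;return u[:,:2]/u[:,2:]
def ray(m,uv):
    R=m["view"][:3,:3];t=m["view"][:3,3]
    d=np.linalg.inv(m["mtx"])@[uv[0],uv[1],1];return -R.T@t,R.T@(d*[1,-1,-1])
def onz(m,uv,z):
    o,d=ray(m,uv);return o+d*(z-o[2])/d[2]
def ch(p,P):  # chest frame -> world ; p=x,y,yaw
    P=np.atleast_2d(P);c,s=np.cos(p[2]),np.sin(p[2])
    return P@np.array([[c,s,0],[-s,c,0],[0,0,1]])+[p[0],p[1],0]
E
python3 - <<'E'
from h import *
from scipy.optimize import least_squares
ms={n:eyes.camera_model(n) for n in("scene","side")}
Q={}
for n in ms:
    im=cv2.imread(f"pics/{n}0.png").astype(int)
    b,g,r=im[...,0],im[...,1],im[...,2]
    mk=((b>110)&(r<60)&(g<90)).astype(np.uint8)
    k,l,s,c=cv2.connectedComponentsWithStats(cv2.morphologyEx(mk,cv2.MORPH_CLOSE,np.ones((9,9))))
    i=1+np.argmax(s[1:,4]);h=cv2.convexHull(np.argwhere(l==i)[:,::-1].astype(np.int32))
    Q[n]=cv2.approxPolyN(h,4).reshape(-1,2).astype(float);print(n,Q[n].tolist(),[onz(ms[n],q,.12).round(3).tolist() for q in Q[n]])
    red=(r>150)&(g<50)&(b<50);print("red",np.argwhere(red)[:,::-1].mean(0) if red.any() else 0)
E
```

```text
scene [[299.0, 310.0], [241.0, 241.0], [296.0, 207.0], [357.0, 266.0]] [[0.665, 0.303, 0.12], [0.636, 0.085, 0.12], [0.463, 0.109, 0.12], [0.487, 0.325, 0.12]]
red 0
side [[166.0, 356.0], [80.0, 295.0], [160.0, 214.0], [230.0, 271.0]] [[0.486, 0.327, 0.12], [0.663, 0.305, 0.12], [0.639, 0.114, 0.12], [0.466, 0.166, 0.12]]
red [257.31578947 250.26315789]
```

```bash
python3 - <<'E'
from h import *
p=[.5628,.2055,np.radians(-7.7)]
pts=np.array([[-90,-110,120],[-90,110,120],[90,110,120],[90,-110,120],[-115,-49,146],[-115,49,146],[-81,-124,44],[-81,-175,44]])/1e3
W=ch(p,pts);print(W.round(3).tolist())
out=[]
for n,(x,y,w,h) in {"scene":(225,180,200,150),"side":(70,190,200,150)}.items():
    im=cv2.imread(f"pics/{n}0.png");im=cv2.resize(im[y:y+h,x:x+w],None,fx=4,fy=4,interpolation=cv2.INTER_CUBIC)
    for u in proj(eyes.camera_model(n),W): cv2.circle(im,tuple(int(v) for v in (u-[x,y]+.5)*4),4,(0,255,0),1)
    out.append(im)
cv2.imwrite("pics/ov.png",cv2.resize(np.vstack(out),(533,800))[:, :]) 
cv2.imwrite("pics/ov.png",cv2.resize(np.hstack(out),(800,300)))
m=eyes.camera_model("scene")
print("goblet",onz(m,(388,246),.112),onz(m,(380,279),0))
E
```

```text
[[0.459, 0.109, 0.12], [0.488, 0.327, 0.12], [0.667, 0.302, 0.12], [0.637, 0.084, 0.12], [0.442, 0.172, 0.146], [0.455, 0.269, 0.146], [0.466, 0.093, 0.044], [0.459, 0.043, 0.044]]
goblet [0.38296085 0.34286867 0.112     ] [0.40513295 0.36660536 0.        ]
```

View pics/ov.png

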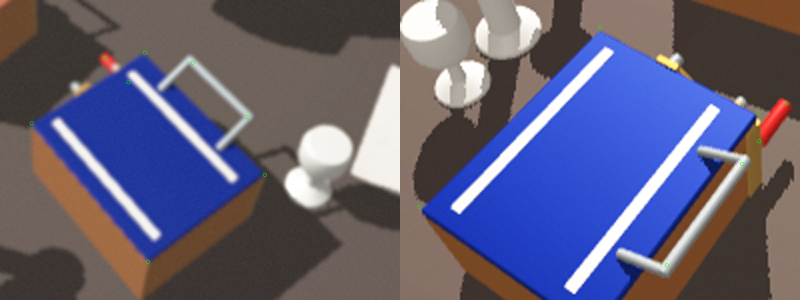

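The overlay fits the corners and bar within a few mm. Plan: tilt the tool 45° down and forward with the jaws caging the bar, then follow the arc at constant orientation. After that, press the pin with closed jaws leaning outward.

```bash
cat >> h.py <<'E'
from scipy.spatial.transform import Rotation as Ro
p=[.5628,.2055,np.radians(-7.7)]
C=Ro.from_euler('z',p[2]).as_matrix()
e=np.radians(45);RA=C@np.array([[0,np.sin(e),np.cos(e)],[1,0,0],[0,np.cos(e),-np.sin(e)]])
t=np.radians(30);RP=C@np.array([[0,1,0],[np.cos(t),0,np.sin(t)],[np.sin(t),0,-np.cos(t)]])
def bar(a,y=-.012): return np.array([.09-.205*np.cos(a)+.036*np.sin(a),y,.11+.205*np.sin(a)+.036*np.cos(a)])
def plan(way,grip,start=None,d=0):
    """way: list of (pos,R,n rows); prints rows in calls of 5, rounding carried over"""
    o=readout.observe();P,R=start or (o["position"],o["tool_rot"]);rows=[]
    for T,Q,n in way:
        for k in range(n,0,-1):
            w=np.round(Ro.from_matrix(R.T@Q).as_rotvec(degrees=True)/k,d)
            s=np.round(R.T@(T-P)*1e3/k,d)
            P=P+R@s/1e3;R=R@Ro.from_rotvec(w,degrees=True).as_matrix()
            rows.append(f"{grip} "+" ".join(f"{v+0:g}" for v in [*s,*w]))
    for i in range(0,len(rows),5):print("; ".join(rows[i:i+5]))
    print("end",P.round(4));return P,R
E
python3 - <<'E'
from h import *
B=ch(p,bar(0))[0];print(B,RA)
way=readout.observe()["tool_rot"]
pre=B-RA[:,2]*.1
plan([(np.array([.41,-.12,.32]),Ro.from_matrix(way).as_matrix()@Ro.from_rotvec(Ro.from_matrix(way.T@RA).as_rotvec()*.5).as_matrix(),16),(pre,RA,14)],.5)
E
```

```text
[0.4472291  0.20901661 0.146     ] [[ 0.13398619  0.70073094  0.70073094]
 [ 0.9909832  -0.09474254 -0.09474254]
 [ 0.          0.70710678 -0.70710678]]
0.5 21 -18 -4 -1 1 -2; 0.5 22 -17 -4 -1 1 -2; 0.5 22 -16 -4 -1 1 -2; 0.5 23 -15 -4 -1 1 -2; 0.5 24 -15 -4 -1 1 -2
0.5 24 -14 -4 -1 1 -2; 0.5 25 -13 -4 -1 1 -2; 0.5 25 -12 -4 -1 0 -2; 0.5 26 -11 -4 -1 1 -2; 0.5 26 -10 -3 -2 0 -2
0.5 26 -9 -4 -1 1 -2; 0.5 27 -8 -3 -2 0 -1; 0.5 27 -7 -4 -1 1 -2; 0.5 27 -6 -3 -2 0 -1; 0.5 27 -5 -4 -1 1 -2
0.5 28 -5 -3 -2 0 -1; 0.5 17 -19 2 -1 1 -2; 0.5 17 -19 2 -1 1 -2; 0.5 18 -18 2 -2 1 -2; 0.5 18 -17 2 -1 1 -2
0.5 19 -17 2 -2 1 -2; 0.5 19 -16 1 -1 1 -2; 0.5 20 -16 2 -1 1 -2; 0.5 21 -15 2 -2 1 -2; 0.5 21 -14 1 -1 1 -2
0.5 21 -13 2 -2 1 -2; 0.5 22 -13 2 -1 1 -2; 0.5 22 -12 2 -2 0 -3; 0.5 23 -11 1 -1 0 -2; 0.5 24 -10 1 -2 1 -2
end [0.3773 0.2189 0.2163]
```

Call:
arm_command(rows="0.5 21 -18 -4 -1 1 -2; 0.5 22 -17 -4 -1 1 -2; 0.5 22 -16 -4 -1 1 -2; 0.5 23 -15 -4 -1 1 -2; 0.5 24 -15 -4 -1 1 -2")

```text
time_s: 0.52
position: [0.2671, -0.3887, 0.2691]
tool_rot: [[0.847, 0.518, 0.118], [0.525, -0.85, -0.039], [0.08, 0.094, -0.992]]
ft_force: [-0.2, -0.6, -0.3]
grip_width: 0.0428
```

Call:
arm_command(rows="0.5 24 -14 -4 -1 1 -2; 0.5 25 -13 -4 -1 1 -2; 0.5 25 -12 -4 -1 0 -2; 0.5 26 -11 -4 -1 1 -2; 0.5 26 -10 -3 -2 0 -2")

```text
time_s: 0.93
position: [0.3316, -0.2657, 0.2926]
tool_rot: [[0.738, 0.638, 0.222], [0.667, -0.74, -0.092], [0.106, 0.215, -0.971]]
ft_force: [0.6, -0.7, 0.0]
grip_width: 0.0424
```

Call:
arm_command(rows="0.5 26 -9 -4 -1 1 -2; 0.5 27 -8 -3 -2 0 -1; 0.5 27 -7 -4 -1 1 -2; 0.5 27 -6 -3 -2 0 -1; 0.5 27 -5 -4 -1 1 -2")

```text
time_s: 1.35
position: [0.3967, -0.1435, 0.3155]
tool_rot: [[0.63, 0.699, 0.339], [0.768, -0.625, -0.138], [0.116, 0.348, -0.93]]
ft_force: [-0.2, -1.0, 0.3]
grip_width: 0.043
```

Call:
arm_command(rows="0.5 28 -5 -3 -2 0 -1; 0.5 17 -19 2 -1 1 -2; 0.5 17 -19 2 -1 1 -2; 0.5 18 -18 2 -2 1 -2; 0.5 18 -17 2 -1 1 -2")

```text
time_s: 1.77
position: [0.3999, -0.0221, 0.2896]
tool_rot: [[0.487, 0.739, 0.466], [0.866, -0.477, -0.149], [0.112, 0.476, -0.872]]
ft_force: [-0.3, -0.5, -0.1]
grip_width: 0.0431
```

Call:
arm_command(rows="0.5 19 -17 2 -2 1 -2; 0.5 19 -16 1 -1 1 -2; 0.5 20 -16 2 -1 1 -2; 0.5 21 -15 2 -2 1 -2; 0.5 21 -14 1 -1 1 -2")

```text
time_s: 2.18
position: [0.3877, 0.099, 0.2525]
tool_rot: [[0.31, 0.744, 0.592], [0.946, -0.302, -0.117], [0.091, 0.596, -0.798]]
ft_force: [-0.2, -0.7, -0.1]
grip_width: 0.0433
```

Call:
arm_command(rows="0.5 21 -13 2 -2 1 -2; 0.5 22 -13 2 -1 1 -2; 0.5 22 -12 2 -2 0 -3; 0.5 23 -11 1 -1 0 -2; 0.5 24 -10 1 -2 1 -2")

```text
time_s: 2.6
position: [0.3778, 0.2165, 0.2172]
tool_rot: [[0.144, 0.698, 0.701], [0.989, -0.108, -0.096], [0.009, 0.708, -0.706]]
ft_force: [1.0, -1.0, -0.5]
grip_width: 0.0428
```

Call:
arm_command(rows="0.5 0 0 0 0 0 0; 0.5 0 0 0 0 0 0")

```text
time_s: 2.77
position: [0.3772, 0.2158, 0.2163]
tool_rot: [[0.144, 0.701, 0.698], [0.99, -0.107, -0.096], [0.008, 0.705, -0.71]]
ft_force: [0.8, -0.6, 0.4]
grip_width: 0.0427
```

```bash
python3 - <<'E'
from h import *
m=eyes.camera_model("wrist");im=eyes.get_image("wrist")[:,:,::-1].copy()
W=ch(p,np.array([[-115,-49,146],[-115,49,146],[-115,-12,146],[-90,-110,120],[-90,110,120]])/1e3)
for u in proj(m,W): print(u.round());cv2.circle(im,tuple(int(v) for v in u),4,(0,255,0),1)
cv2.imwrite("pics/w1.png",im)
plan([(ch(p,bar(0))[0],RA,8)],.5)
E
```

```text
[260. 233.]
[258. 123.]
[259. 195.]
[260. 268.]
[257.  47.]
0.5 0 0 12 0 0 0; 0.5 1 0 12 0 0 0; 0.5 0 0 13 0 0 0; 0.5 1 0 12 0 0 0; 0.5 0 0 13 0 0 0
0.5 1 0 12 0 0 0; 0.5 0 0 13 0 0 0; 0.5 1 -1 12 0 0 -1
end [0.4467 0.2096 0.146 ]
```

View pics/w1.png

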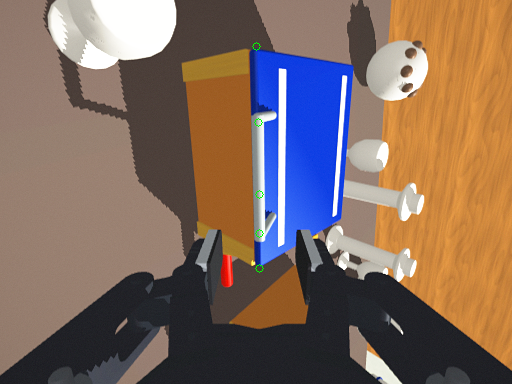

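The bar lies between the fingers (column about 260, rows 118–240), matching the prediction, so I advance and cage it.

Call:
arm_command(rows="0.5 0 0 12 0 0 0; 0.5 1 0 12 0 0 0; 0.5 0 0 13 0 0 0; 0.5 1 0 12 0 0 0; 0.5 0 0 13 0 0 0")

```text
time_s: 3.23
position: [0.4226, 0.2096, 0.1737]
tool_rot: [[0.149, 0.699, 0.7], [0.989, -0.113, -0.098], [0.01, 0.707, -0.707]]
ft_force: [-0.2, 0.2, 0.3]
grip_width: 0.0429
```

Call:
arm_command(rows="0.5 1 0 12 0 0 0; 0.5 0 0 13 0 0 0; 0.5 1 0 13 0 0 -1; 0.82 0 0 0 0 0 0; 0.82 0 0 0 0 0 0", squeeze=20)

```text
time_s: 3.65
position: [0.4488, 0.208, 0.1467]
tool_rot: [[0.137, 0.702, 0.699], [0.991, -0.095, -0.099], [-0.003, 0.706, -0.708]]
ft_force: [0.3, 0.3, -0.6]
grip_width: 0.0196
```

Call:
arm_command(rows="0.82 0 0 0 0 0 0; 0.82 0 0 0 0 0 0")

```text
time_s: 3.82
position: [0.4483, 0.209, 0.1472]
tool_rot: [[0.135, 0.701, 0.7], [0.991, -0.094, -0.097], [-0.002, 0.707, -0.707]]
ft_force: [0.4, 0.2, -0.3]
grip_width: 0.0152
```

```bash
python3 - <<'E'
from h import *
o=readout.observe();print(o["position"],o["ft_force"],ch(p,bar(0)))
off=o["position"]-ch(p,bar(0))[0]
plan([(ch(p,bar(a))[0]+off,o["tool_rot"],5) for a in np.linspace(0,1.305,10)[1:]],.82)
E
```

```text
[0.44828147 0.20895405 0.14720552] [ 0.42877465  0.20605508 -0.34305347] [[0.4472291  0.20901661 0.146     ]]
0.82 0 5 -3 0 0 0; 0.82 0 5 -3 0 0 0; 0.82 0 5 -3 0 0 0; 0.82 0 5 -3 0 0 0; 0.82 0 6 -3 0 0 0
0.82 0 6 -2 0 0 0; 0.82 0 5 -3 0 0 0; 0.82 0 6 -2 0 0 0; 0.82 0 5 -3 0 0 0; 0.82 0 6 -2 0 0 0
0.82 0 6 -2 0 0 0; 0.82 0 6 -1 0 0 0; 0.82 0 6 -2 0 0 0; 0.82 0 5 -1 0 0 0; 0.82 0 6 -2 0 0 0
0.82 0 6 -1 0 0 0; 0.82 0 6 0 0 0 0; 0.82 0 6 -1 0 0 0; 0.82 0 6 0 0 0 0; 0.82 0 6 -1 0 0 0
0.82 0 6 0 0 0 0; 0.82 0 6 0 0 0 0; 0.82 0 6 1 0 0 0; 0.82 0 6 0 0 0 0; 0.82 0 6 1 0 0 0
0.82 0 6 1 0 0 0; 0.82 0 6 1 0 0 0; 0.82 0 6 1 0 0 0; 0.82 0 6 1 0 0 0; 0.82 0 6 1 0 0 0
0.82 0 6 2 0 0 0; 0.82 0 6 2 0 0 0; 0.82 0 5 2 0 0 0; 0.82 0 6 2 0 0 0; 0.82 0 5 2 0 0 0
0.82 0 5 3 0 0 0; 0.82 0 6 3 0 0 0; 0.82 0 5 3 0 0 0; 0.82 0 6 2 0 0 0; 0.82 0 5 3 0 0 0
0.82 0 5 3 0 0 0; 0.82 0 5 4 0 0 0; 0.82 0 5 3 0 0 0; 0.82 0 5 4 0 0 0; 0.82 0 5 3 0 0 0
end [0.6327 0.1842 0.319 ]
```

Call:
arm_command(rows="0.82 0 5 -3 0 0 0; 0.82 0 5 -3 0 0 0; 0.82 0 5 -3 0 0 0; 0.82 0 5 -3 0 0 0; 0.82 0 6 -3 0 0 0")

```text
time_s: 4.23
position: [0.4544, 0.2081, 0.1751]
tool_rot: [[0.134, 0.704, 0.698], [0.991, -0.093, -0.097], [-0.003, 0.704, -0.71]]
ft_force: [-8.3, 0.0, -0.8]
grip_width: 0.0153
```

Call:
arm_command(rows="0.82 0 6 -2 0 0 0; 0.82 0 5 -3 0 0 0; 0.82 0 6 -2 0 0 0; 0.82 0 5 -3 0 0 0; 0.82 0 6 -2 0 0 0")

```text
time_s: 4.65
position: [0.4661, 0.2067, 0.2036]
tool_rot: [[0.134, 0.703, 0.698], [0.991, -0.093, -0.097], [-0.003, 0.705, -0.709]]
ft_force: [-5.3, 0.7, -1.5]
grip_width: 0.0157
```

```bash
python3 - <<'E'
from h import *
im=eyes.get_image("side")[:,:,::-1];cv2.imwrite("pics/s2.png",cv2.resize(im[130:384,40:380],None,fx=2,fy=2))
E
```

```text
(no output)
```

View pics/s2.png

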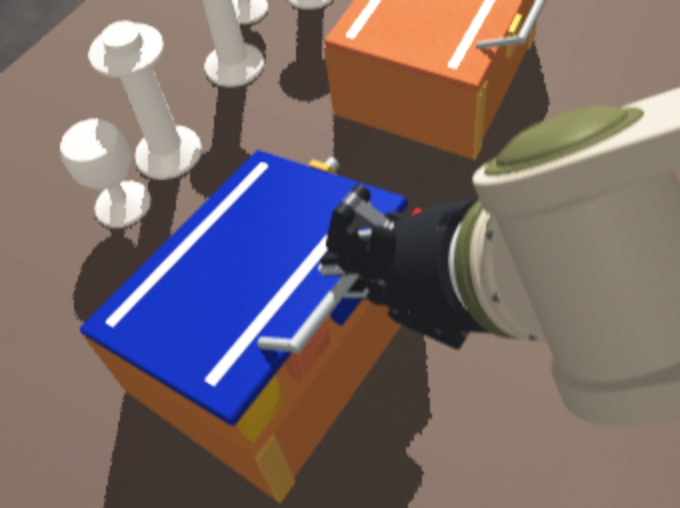

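The lid is lifting and the bar is held near its right half. Colour jars show through the gap at about (260,395). I carry on.

Call:
arm_command(rows="0.82 0 6 -2 0 0 0; 0.82 0 6 -1 0 0 0; 0.82 0 6 -2 0 0 0; 0.82 0 5 -1 0 0 0; 0.82 0 6 -2 0 0 0")

```text
time_s: 5.12
position: [0.4813, 0.2049, 0.2295]
tool_rot: [[0.134, 0.703, 0.698], [0.991, -0.093, -0.097], [-0.003, 0.705, -0.709]]
ft_force: [-0.4, -0.6, -3.9]
grip_width: 0.0152
```

Call:
arm_command(rows="0.82 0 6 -1 0 0 0; 0.82 0 6 0 0 0 0; 0.82 0 6 -1 0 0 0; 0.82 0 6 0 0 0 0; 0.82 0 6 -1 0 0 0")

```text
time_s: 5.53
position: [0.5004, 0.2024, 0.2529]
tool_rot: [[0.134, 0.703, 0.699], [0.991, -0.093, -0.097], [-0.003, 0.705, -0.709]]
ft_force: [-0.7, 0.2, -3.8]
grip_width: 0.0152
```

Call:
arm_command(rows="0.82 0 6 0 0 0 0; 0.82 0 6 0 0 0 0; 0.82 0 6 1 0 0 0; 0.82 0 6 0 0 0 0; 0.82 0 6 1 0 0 0")

```text
time_s: 5.95
position: [0.524, 0.1994, 0.2733]
tool_rot: [[0.134, 0.702, 0.7], [0.991, -0.093, -0.097], [-0.003, 0.706, -0.708]]
ft_force: [-3.0, 0.2, -0.1]
grip_width: 0.0155
```

Call:
arm_command(rows="0.82 0 6 1 0 0 0; 0.82 0 6 1 0 0 0; 0.82 0 6 1 0 0 0; 0.82 0 6 1 0 0 0; 0.82 0 6 1 0 0 0")

```text
time_s: 6.37
position: [0.5487, 0.1961, 0.2906]
tool_rot: [[0.134, 0.702, 0.699], [0.991, -0.093, -0.097], [-0.003, 0.706, -0.708]]
ft_force: [-0.8, -0.1, -2.5]
grip_width: 0.0151
```

Call:
arm_command(rows="0.82 0 6 2 0 0 0; 0.82 0 6 2 0 0 0; 0.82 0 5 2 0 0 0; 0.82 0 6 2 0 0 0; 0.82 0 5 2 0 0 0")

```text
time_s: 6.78
position: [0.5755, 0.1926, 0.3036]
tool_rot: [[0.134, 0.702, 0.7], [0.991, -0.093, -0.097], [-0.003, 0.706, -0.708]]
ft_force: [-1.5, 0.3, -0.5]
grip_width: 0.0156
```

Call:
arm_command(rows="0.82 0 5 3 0 0 0; 0.82 0 6 3 0 0 0; 0.82 0 5 3 0 0 0; 0.82 0 6 2 0 0 0; 0.82 0 5 3 0 0 0")

```text
time_s: 7.2
position: [0.6041, 0.1886, 0.3123]
tool_rot: [[0.134, 0.702, 0.699], [0.991, -0.093, -0.097], [-0.003, 0.706, -0.708]]
ft_force: [-0.9, 0.2, -1.3]
grip_width: 0.0151
```

Call:
arm_command(rows="0.82 0 5 3 0 0 0; 0.82 0 5 4 0 0 0; 0.82 0 5 3 0 0 0; 0.82 0 5 4 0 0 0; 0.82 0 5 3 0 0 0")

```text
time_s: 7.62
position: [0.6338, 0.1847, 0.3183]
tool_rot: [[0.134, 0.701, 0.7], [0.991, -0.093, -0.097], [-0.003, 0.707, -0.708]]
ft_force: [-0.5, -0.5, 0.3]
grip_width: 0.0155
```

Call:
arm_command(rows="0.82 0 0 0 0 0 0; 0.82 0 0 0 0 0 0")

```text
time_s: 7.78
position: [0.6333, 0.1847, 0.3181]
tool_rot: [[0.134, 0.702, 0.7], [0.991, -0.093, -0.097], [-0.003, 0.706, -0.708]]
ft_force: [0.0, -0.2, -0.2]
grip_width: 0.015
```

Call:
arm_command(rows="0.74 0 0 0 0 0 0; 0.74 0 0 0 0 0 0; 0.74 0 0 0 0 0 0; 0.74 0 0 0 0 0 0; 0.74 0 0 0 0 0 0")

```text
time_s: 8.2
position: [0.633, 0.1849, 0.3181]
tool_rot: [[0.134, 0.702, 0.7], [0.991, -0.093, -0.097], [-0.003, 0.706, -0.708]]
ft_force: [-0.5, 0.5, -0.2]
grip_width: 0.0221
```

Call:
arm_command(rows="0.74 0 0 0 0 0 0; 0.74 0 0 0 0 0 0; 0.74 0 0 0 0 0 0; 0.74 0 0 0 0 0 0; 0.74 0 0 0 0 0 0")

```text
time_s: 8.62
position: [0.633, 0.1848, 0.318]
tool_rot: [[0.134, 0.702, 0.7], [0.991, -0.093, -0.097], [-0.003, 0.706, -0.708]]
ft_force: [-0.5, 0.2, 0.4]
grip_width: 0.0221
```

```bash
python3 - <<'E'
from h import *
a=1.309
W=ch(p,np.array([[-21,-124,123],[-21,-175,123]])/1e3);W=np.vstack([W,ch(p,[bar(a,-.049),bar(a,.049)])])
out=[]
for n,(x,y,w,h) in {"scene":(200,130,200,190),"side":(50,100,280,266)}.items():
    im=eyes.get_image(n)[:,:,::-1].copy();k=400/w;q=cv2.resize(im[y:y+h,x:x+w],(400,380),interpolation=cv2.INTER_CUBIC)
    for u in proj(eyes.camera_model(n),W): cv2.circle(q,tuple(int(v) for v in (u-[x,y]+.5)*k),4,(0,255,0),1)
    out.append(q)
cv2.imwrite("pics/o3.png",np.hstack(out))
E
```

```text
(no output)
```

View pics/o3.png

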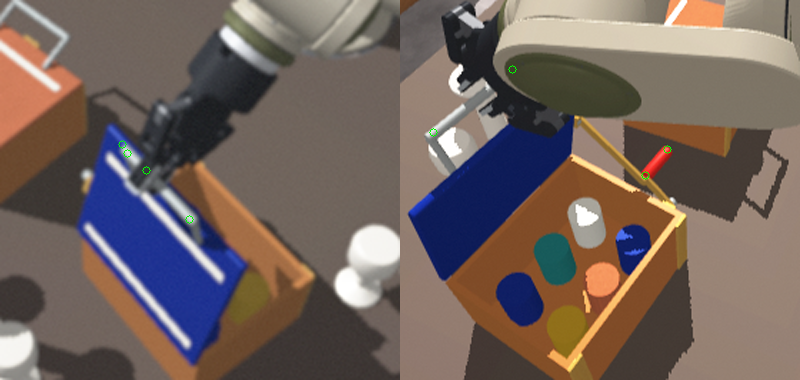

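The stay is straight. The pin lies exactly on the predicted locked position and the bar on its 75° prediction. I retreat and plan the move to the pin.

Call:
arm_command(rows="0.74 0 0 -8 0 0 0; 0.74 0 0 -12 0 0 0; 0.74 0 0 -20 0 0 0; 0.74 0 0 -25 0 0 0; 0.74 0 0 -25 0 0 0")

```text
time_s: 9.13
position: [0.5687, 0.1936, 0.3831]
tool_rot: [[0.134, 0.702, 0.7], [0.991, -0.093, -0.097], [-0.003, 0.706, -0.708]]
ft_force: [0.3, 0.5, -0.1]
grip_width: 0.0224
```

Call:
arm_command(rows="0.9 0 0 -20 0 0 0; 0.9 0 0 -10 0 0 0; 1 0 0 0 0 0 0; 1 0 0 0 0 0 0")

```text
time_s: 9.47
position: [0.5488, 0.1965, 0.4031]
tool_rot: [[0.134, 0.701, 0.7], [0.991, -0.093, -0.096], [-0.003, 0.707, -0.708]]
ft_force: [0.1, -0.6, -0.1]
grip_width: -0.0002
```

```bash
python3 - <<'E'
from h import *
tip=lambda z:ch(p,[-.016,-.153,z])[0]-RP[:,2]*.017
o=readout.observe();print(o["position"],tip(.19))
R=o["tool_rot"];Rm=R@Ro.from_rotvec(Ro.from_matrix(R.T@RP).as_rotvec()*.7).as_matrix()
plan([(tip(.28),Rm,12),(tip(.19),RP,8)],1)
E
```

```text
[0.54882921 0.19649927 0.40314468] [0.5253055  0.04759999 0.20472243]
1 -13 -7 6 3 2 1; 1 -13 -6 6 3 2 1; 1 -13 -5 6 2 2 1; 1 -13 -5 6 3 2 1; 1 -14 -5 5 2 1 1
1 -14 -4 5 3 2 1; 1 -14 -4 5 2 1 0; 1 -14 -3 5 3 2 1; 1 -15 -3 5 2 1 0; 1 -14 -3 5 3 2 1
1 -15 -2 4 2 1 0; 1 -15 -2 4 3 2 1; 1 -4 -3 10 2 1 0; 1 -4 -2 10 2 1 0; 1 -5 -2 10 2 1 1
1 -5 -1 10 1 1 0; 1 -5 -1 10 2 1 1; 1 -5 -1 10 1 1 0; 1 -5 -1 10 2 1 1; 1 -5 0 10 1 1 0
end [0.5252 0.0476 0.205 ]
```

Call:
arm_command(rows="1 -13 -7 6 3 2 1; 1 -13 -6 6 3 2 1; 1 -13 -5 6 2 2 1; 1 -13 -5 6 3 2 1; 1 -14 -5 5 2 1 1")

```text
time_s: 9.88
position: [0.5393, 0.133, 0.3564]
tool_rot: [[0.104, 0.836, 0.539], [0.979, -0.181, 0.092], [0.175, 0.519, -0.837]]
ft_force: [0.0, -0.2, -0.0]
grip_width: -0.0003
```

Call:
arm_command(rows="1 -14 -4 5 3 2 1; 1 -14 -4 5 2 1 0; 1 -14 -3 5 3 2 1; 1 -15 -3 5 2 1 0; 1 -14 -3 5 3 2 1")

```text
time_s: 10.3
position: [0.529, 0.0717, 0.3108]
tool_rot: [[0.088, 0.932, 0.351], [0.944, -0.19, 0.269], [0.317, 0.308, -0.897]]
ft_force: [0.6, 0.7, -1.2]
grip_width: 0.0001
```

Call:
arm_command(rows="1 -15 -2 4 2 1 0; 1 -15 -2 4 3 2 1; 1 -4 -3 10 2 1 0; 1 -4 -2 10 2 1 0; 1 -5 -2 10 2 1 1")

```text
time_s: 10.72
position: [0.525, 0.0474, 0.2593]
tool_rot: [[0.093, 0.98, 0.176], [0.903, -0.157, 0.399], [0.419, 0.122, -0.9]]
ft_force: [-0.5, -1.1, 0.1]
grip_width: 0.0
```

Call:
arm_command(rows="1 -5 -1 10 1 1 0; 1 -5 -1 10 2 1 1; 1 -5 -1 10 1 1 0; 1 -5 -1 10 2 1 1; 1 -5 0 10 1 1 0")

```text
time_s: 11.13
position: [0.5252, 0.0479, 0.2036]
tool_rot: [[0.116, 0.991, 0.066], [0.859, -0.133, 0.494], [0.498, -0.001, -0.867]]
ft_force: [0.4, 0.1, 0.4]
grip_width: -0.0001
```

Call:
arm_command(rows="1 0 0 0 0 0 0; 1 0 0 0 0 0 0")

```text
time_s: 11.3
position: [0.5252, 0.0476, 0.2042]
tool_rot: [[0.116, 0.991, 0.067], [0.86, -0.134, 0.493], [0.497, 0.0, -0.868]]
ft_force: [0.5, -0.1, 1.0]
grip_width: -0.0002
```

```bash
python3 - <<'E'
from h import *
tip=lambda z:ch(p,[-.016,-.153,z])[0]-RP[:,2]*.017
o=readout.observe();print(o["position"],tip(.19),o["tool_rot"]-RP)
W=ch(p,np.array([[-21,-124,123],[-21,-175,123]])/1e3);W=np.vstack([W,o["position"]+o["tool_rot"][:,2]*.017,ch(p,[bar(1.309,-.049),bar(1.309,.049)])])
out=[]
for n,(x,y,w,h) in {"side":(120,60,280,266),"wrist":(0,0,512,384)}.items():
    im=eyes.get_image(n)[:,:,::-1].copy();q=cv2.resize(im[y:y+h,x:x+w],(400,int(400*h/w)),interpolation=cv2.INTER_CUBIC)
    q=cv2.copyMakeBorder(q,0,380-q.shape[0],0,0,0)
    for u in proj(eyes.camera_model(n),W): cv2.circle(q,tuple(int(v) for v in (u-[x,y]+.5)*400/w),4,(0,255,0),1)
    out.append(q)
cv2.imwrite("pics/o4.png",np.hstack(out))
plan([(tip(.138),RP,5),(tip(.088),RP,10)],1)
E
```

```text
[0.52517455 0.04763436 0.20415055] [0.5253055  0.04759999 0.20472243] [[-1.91765942e-04  3.64682455e-05 -2.07908570e-04]
 [ 1.66687276e-03  2.70473629e-04 -2.82489961e-03]
 [-2.82738187e-03  3.55156978e-04 -1.62617470e-03]]
1 -5 0 9 0 0 0; 1 -5 0 9 0 0 0; 1 -5 0 9 0 0 0; 1 -6 0 9 0 0 0; 1 -5 0 10 0 0 0
1 -2 0 4 0 0 0; 1 -3 0 4 0 0 0; 1 -2 0 4 0 0 0; 1 -3 0 4 0 0 0; 1 -2 0 5 0 0 0
1 -3 0 4 0 0 0; 1 -2 0 5 0 0 0; 1 -3 0 4 0 0 0; 1 -2 0 5 0 0 0; 1 -3 0 4 0 0 0
end [0.5256 0.0475 0.1027]
```

View pics/o4.png

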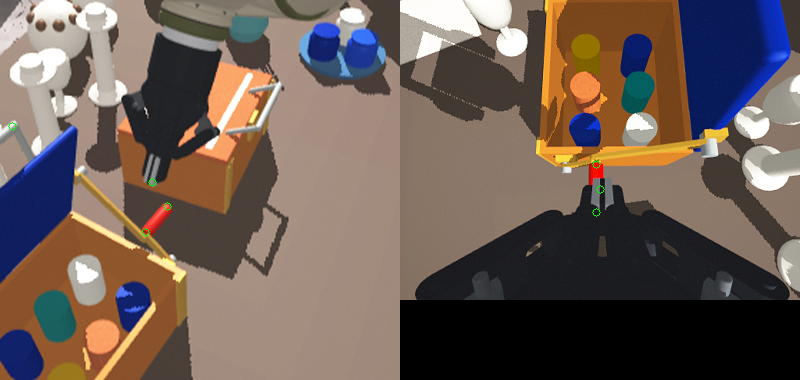

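The lid stands unaided and the fingertips are right above the red pin. Before pressing, a quick clearance check against the terracotta chest.

```bash
python3 - <<'E'
from h import *
m=eyes.camera_model("side")
for u in [(318,119),(292,152)]: print(onz(m,u,.146).round(3))
for u in [(205,148),(293,175),(312,108)]: print(onz(m,u,.12).round(3))
E
```

```text
[ 0.454 -0.245  0.146]
[ 0.468 -0.12   0.146]
[ 0.653 -0.079  0.12 ]
[ 0.45  -0.084  0.12 ]
[ 0.488 -0.312  0.12 ]
```

Clear: the body stays above z = 0.25 wherever it overhangs that chest. I press.

Call:
arm_command(rows="1 -5 -1 9 0 0 0; 1 -5 -1 9 0 0 0; 1 -5 -1 9 0 0 0; 1 -6 0 9 0 0 0; 1 -5 0 10 0 0 0")

```text
time_s: 11.82
position: [0.5221, 0.0481, 0.1507]
tool_rot: [[0.116, 0.991, 0.067], [0.86, -0.134, 0.492], [0.497, 0.001, -0.868]]
ft_force: [0.5, -0.7, -0.9]
grip_width: -0.0002
```

Call:
arm_command(rows="1 -2 1 4 0 0 0; 1 -3 1 4 0 0 0; 1 -2 1 4 0 0 0; 1 -3 1 4 0 0 0; 1 -2 1 5 0 0 0")

```text
time_s: 12.23
position: [0.5287, 0.0469, 0.128]
tool_rot: [[0.115, 0.991, 0.071], [0.86, -0.135, 0.492], [0.497, 0.005, -0.868]]
ft_force: [2.4, -2.7, 5.0]
grip_width: 0.0001
```

Call:
arm_command(rows="1 -3 1 4 0 0 0; 1 -2 0 5 0 0 0; 1 -3 0 4 0 0 0; 1 -2 0 5 0 0 0; 1 -3 0 4 0 0 0")

```text
time_s: 12.65
position: [0.5288, 0.0468, 0.102]
tool_rot: [[0.115, 0.991, 0.069], [0.86, -0.134, 0.492], [0.497, 0.002, -0.868]]
ft_force: [2.3, 2.4, 4.0]
grip_width: 0.0
```

```bash
python3 - <<'E'
from h import *
im=eyes.get_image("side")[:,:,::-1];cv2.imwrite("pics/s5.png",cv2.resize(im[60:384,40:400],None,fx=1.6,fy=1.6))
E
```

```text
(no output)
```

View pics/s5.png

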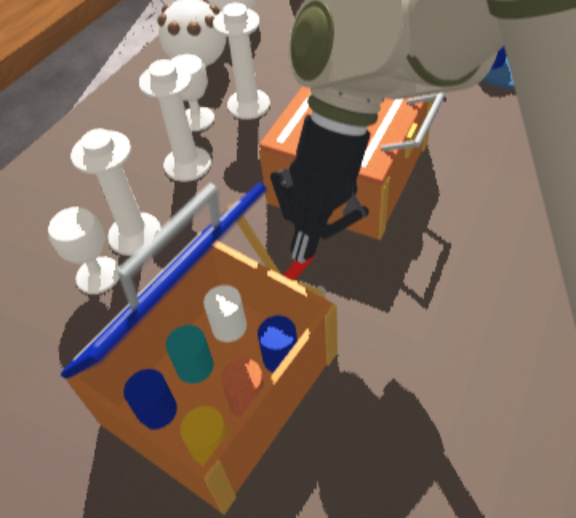

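The knee is broken and the lid is coming down. I press a little more, hold, and check whether the contact force drops.

Call:
arm_command(rows="1 -2 0 4 0 0 0; 1 -2 0 3 0 0 0; 1 0 0 0 0 0 0; 1 0 0 0 0 0 0; 1 0 0 0 0 0 0")

```text
time_s: 13.12
position: [0.5283, 0.047, 0.0941]
tool_rot: [[0.116, 0.991, 0.067], [0.86, -0.134, 0.492], [0.497, 0.001, -0.868]]
ft_force: [0.6, -0.1, -0.2]
grip_width: 0.0001
```

Call:
arm_command(rows="1 0 0 0 0 0 0; 1 0 0 0 0 0 0; 1 0 0 0 0 0 0")

```text
time_s: 13.37
position: [0.5284, 0.047, 0.0943]
tool_rot: [[0.116, 0.991, 0.068], [0.86, -0.134, 0.492], [0.497, 0.001, -0.868]]
ft_force: [-0.0, -0.5, -0.1]
grip_width: -0.0002
```

The contact is gone, so the stay went on by itself. I withdraw along the tool axis and wait.

Call:
arm_command(rows="1 0 0 -10 0 0 0; 1 0 0 -20 0 0 0; 1 0 0 -25 0 0 0; 1 0 0 -25 0 0 0; 1 0 0 -25 0 0 0")

```text
time_s: 13.78
position: [0.5209, -0.0055, 0.187]
tool_rot: [[0.116, 0.991, 0.068], [0.86, -0.134, 0.492], [0.496, 0.001, -0.868]]
ft_force: [0.3, 0.4, 0.1]
grip_width: -0.0002
```

Call:
arm_command(rows="1 0 0 -15 0 0 0; 1 0 0 0 0 0 0; 1 0 0 0 0 0 0; 1 0 0 0 0 0 0; 1 0 0 0 0 0 0")

```text
time_s: 14.2
position: [0.5198, -0.0115, 0.1974]
tool_rot: [[0.116, 0.991, 0.066], [0.86, -0.134, 0.493], [0.497, -0.001, -0.867]]
ft_force: [-0.5, 0.6, 0.1]
grip_width: 0.0
```

Call:
arm_command(rows="1 0 0 0 0 0 0; 1 0 0 0 0 0 0; 1 0 0 0 0 0 0; 1 0 0 0 0 0 0; 1 0 0 0 0 0 0")

```text
time_s: 14.62
position: [0.5202, -0.012, 0.1982]
tool_rot: [[0.116, 0.991, 0.067], [0.86, -0.134, 0.492], [0.497, 0.001, -0.868]]
ft_force: [-0.3, 0.3, -0.4]
grip_width: -0.0002
```

Call:
arm_command(rows="1 0 0 0 0 0 0; 1 0 0 0 0 0 0; 1 0 0 0 0 0 0; 1 0 0 0 0 0 0; 1 0 0 0 0 0 0")

```text
time_s: 15.03
position: [0.5202, -0.0121, 0.1984]
tool_rot: [[0.116, 0.991, 0.068], [0.86, -0.134, 0.492], [0.497, 0.001, -0.868]]
ft_force: [-0.3, 0.1, -0.1]
grip_width: 0.0001
```

Call:
arm_command(rows="1 0 0 0 0 0 0; 1 0 0 0 0 0 0; 1 0 0 0 0 0 0; 1 0 0 0 0 0 0; 1 0 0 0 0 0 0")

```text
time_s: 15.45
position: [0.5202, -0.0121, 0.1983]
tool_rot: [[0.116, 0.991, 0.068], [0.86, -0.134, 0.492], [0.497, 0.001, -0.868]]
ft_force: [-0.3, 0.0, -0.2]
grip_width: 0.0002
```

Call:
arm_command(rows="1 0 0 0 0 0 0; 1 0 0 0 0 0 0; 1 0 0 0 0 0 0; 1 0 0 0 0 0 0; 1 0 0 0 0 0 0")

```text
time_s: 15.87
position: [0.5202, -0.012, 0.1983]
tool_rot: [[0.116, 0.991, 0.067], [0.86, -0.134, 0.492], [0.497, 0.001, -0.868]]
ft_force: [-0.3, 0.0, -1.0]
grip_width: -0.0003
```

Call:
arm_command(rows="1 0 0 0 0 0 0; 1 0 0 0 0 0 0; 1 0 0 0 0 0 0; 1 0 0 0 0 0 0; 1 0 0 0 0 0 0")

```text
time_s: 16.28
position: [0.5202, -0.0121, 0.1983]
tool_rot: [[0.116, 0.991, 0.068], [0.86, -0.134, 0.492], [0.497, 0.001, -0.868]]
ft_force: [0.3, -0.5, -0.1]
grip_width: 0.0003
```

Call:
arm_command(rows="1 0 0 0 0 0 0; 1 0 0 0 0 0 0; 1 0 0 0 0 0 0; 1 0 0 0 0 0 0; 1 0 0 0 0 0 0")

```text
time_s: 16.7
position: [0.5202, -0.0121, 0.1983]
tool_rot: [[0.116, 0.991, 0.068], [0.86, -0.134, 0.492], [0.497, 0.001, -0.868]]
ft_force: [-0.7, -0.1, -0.6]
grip_width: -0.0002
```

```bash
python3 - <<'E'
from h import *
pts=np.array([[-90,-110,120],[-90,110,120],[90,110,120],[90,-110,120],[-115,-49,146],[-115,49,146],[-81,-124,44],[-81,-175,44]])/1e3
W=ch(p,pts);out=[]
for n in("scene","side"):
    im=eyes.get_image(n)[:,:,::-1].copy()
    old=cv2.imread(f"pics/{n}0.png")
    if n=="scene":
        d=cv2.absdiff(im,old)[235:290,360:410];print("goblet diff",d.mean(),d.max())
    for u in proj(eyes.camera_model(n),W): cv2.circle(im,tuple(int(v) for v in u),3,(0,255,0),1)
    out.append(im[130:384,60:420])
cv2.imwrite("pics/f.png",cv2.resize(np.hstack(out),(800,282),interpolation=cv2.INTER_CUBIC))
print(readout.observe()["time_s"])
E
```

```text
goblet diff 8.572606060606061 56
16.8
```

View pics/f.png

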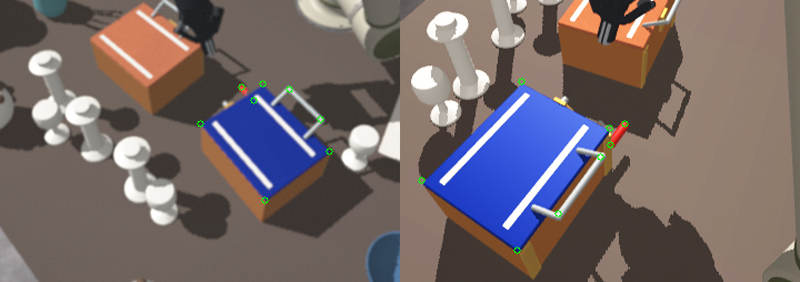

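The lid looks shut, with the corners, bar and pin all on their shut predictions. I give it a little more time, then check the numbers.

Call:
arm_command(rows="1 0 0 0 0 0 0; 1 0 0 0 0 0 0; 1 0 0 0 0 0 0; 1 0 0 0 0 0 0; 1 0 0 0 0 0 0")

```text
time_s: 17.22
position: [0.5202, -0.0121, 0.1983]
tool_rot: [[0.116, 0.991, 0.068], [0.86, -0.134, 0.492], [0.497, 0.001, -0.868]]
ft_force: [-0.1, -0.0, -0.4]
grip_width: -0.0001
```

Call:
arm_command(rows="1 0 0 0 0 0 0; 1 0 0 0 0 0 0; 1 0 0 0 0 0 0; 1 0 0 0 0 0 0; 1 0 0 0 0 0 0")

```text
time_s: 17.63
position: [0.5202, -0.012, 0.1983]
tool_rot: [[0.116, 0.991, 0.068], [0.86, -0.134, 0.492], [0.497, 0.001, -0.868]]
ft_force: [0.5, 0.1, 0.3]
grip_width: -0.0004
```

Call:
arm_command(rows="1 0 0 0 0 0 0; 1 0 0 0 0 0 0; 1 0 0 0 0 0 0; 1 0 0 0 0 0 0; 1 0 0 0 0 0 0")

```text
time_s: 18.05
position: [0.5202, -0.0121, 0.1983]
tool_rot: [[0.116, 0.991, 0.068], [0.86, -0.134, 0.492], [0.497, 0.001, -0.868]]
ft_force: [0.4, -0.1, -0.2]
grip_width: -0.0001
```

```bash
python3 - <<'E'
from h import *
g=lambda a:cv2.cvtColor(a,cv2.COLOR_BGR2GRAY).astype(np.float32)
for n,bs in {"scene":{"goblet":(364,240,40,45),"bar":(304,206,52,48),"lid":(240,205,118,105)},"side":{"bar":(175,260,75,70),"pin":(245,238,24,24),"lid":(85,208,160,140)}}.items():
    a=g(cv2.imread(f"pics/{n}0.png"));b=g(eyes.get_image(n)[:,:,::-1].copy())
    for k,(x,y,w,h) in bs.items():
        M=np.eye(2,3,dtype=np.float32)
        cc,M=cv2.findTransformECC(a[y:y+h,x:x+w],b[y:y+h,x:x+w],M,cv2.MOTION_TRANSLATION);print(n,k,"shift px",M[:,2].round(2),round(cc,3))
E
```

```text
scene goblet shift px [0.05 0.28] 0.987
scene bar shift px [-0.01  0.02] 0.916
scene lid shift px [-0.06 -0.05] 0.963
side bar shift px [0.   0.02] 1.0
side pin shift px [-0.02 -0.03] 0.999
side lid shift px [-0.02  0.01] 0.999
```

```bash
python3 -c "
from rig import env
env.close_job()"
```

```text
the job is handed in; nothing more can be done
```

The stay works as asked, and I handed the job in at about 18 s of the 51 s allowed. I lifted the blue lid by its bar until the stay locked straight and withdrew fully, and the lid stood by itself. I then pressed the red pin down about 50 mm, and the lid sank shut.

**Open and standing:** with the gripper withdrawn, the camera pictures showed the lid still up. The stay was straight, with the pin and bar on their predicted locked positions.

**Shut again:** the lid, bar and pin are back within 0.1 px of their starting pictures in both fixed cameras. The match on the bar and lid is weaker in the overhead view (0.92–0.96) than in the side view (0.999 or better).

**Goblet:** its picture shifted by about 0.3 px (under 1 mm), which I take as noise or shadow, since nothing came near it. I did not look into it further.

**Forces:** I never read more than about 9 N at the wrist, and the robot is touching nothing.

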